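# Hold the bolt head behind the bracket while the nut runs home

### The arm

A 7-joint arm with a two-finger parallel gripper is mounted at the origin on the work surface; the furniture and walls round the work are solid. World frame = base frame: x ahead of the robot, y to its left, z up, the work surface at z = 0. Lengths are in m, angles in rad, forces in N, time in s.
With the tool pointing down it reaches from about 0.425 to 0.875 m from the base axis. Payload 8.4 kg.
Tool frame: the origin (TCP) lies at the centre of the arm's flange, where the gripper is bolted on; the fingertips stand 182 mm ahead of it and the grasp point (between the pads) lies 164 mm ahead of it (bot.tip_reach is the distance from the TCP to the fingertips, in m); z points along the fingers, y is the line along which they close (so a half turn about z gives the same grasp; the last joint's range is limited). The gripper opens to 87 mm and grips with 3 to 60 N. Pads are 19 mm wide; open, the fingers measure 117 mm over their backs; the gripper's body (75 mm by 190 mm) begins 51 mm behind the grasp point.
Start: joints at [-1.339, 0.333, 0.04, 1.465, -0.013, 1.343, -0.059], TCP at [0.211, 0.615, 0.405] pointing down, gripper open.
Joint ranges: [-2.58, 2.58], [-0.38, 2.09], [-1.3, 1.39], [0.25, 2.4], [-1.5, 4.64], [0.08, 2.09], [-2.65, 2.65]. Speed limits (rad/s): [2.22, 2.22, 2.79, 2.79, 3.14, 3.14, 3.14].

### API

Orientations are given as a unit quaternion [w, x, y, z].
In Python, from plant import bot gives the robot as it stands.
- The arm moves only by the shell command python3 -m handwheel 'ROWS'. ROWS is JSON, a list of rows, each a list of 5 numbers: the shift along the world's x, y, z in m, then the turn about the world's z in rad, then the opening in per cent of the stroke, from 0 (shut) to 100 (fully open). In form: [[x, y, z, yaw, jaw], ...]. A call has 1 to 8 rows; each row shifts and turns the commanded pose from where the row before left it; what a row does not reach is not made up. A row lasts 1/8 s, in which the tool goes at most 62.5 mm and 10.7 degrees, less where a joint would pass 70% of its speed; a pose out of reach is approached as far as the arm can. A call with a gripper value outside its range is refused whole. The fingers move at their own pace and stop on an object; the grip force is fixed at half the most. Time passes only in rows, so rows that do not move let the fingers close. It gives the time, the measured TCP pose, the force and the opening at its end, in the units of the state.
- bot.get_obs(): the state, without advancing time (a new reading comes with each control period).
- bot.get_image(name): name is "scene" or "top" or "wrist"; returns a dict with "img" (384x512x3 uint8, red, green, blue), "depth" (384x512 float32, m along the optical axis (not along the pixel's ray), 0 where there is no reading), "fx", "fy", "cx", "cy" (pixels), "dist_coeffs" ([k1, k2, p1, p2, k3] as OpenCV has them; the pictures are not rectified), "xyz" and "attitude" of the camera in the world; the wrist camera has in their place "hand_eye" (4x4, takes a point from camera to tool coordinates, whose origin is the TCP and whose axes are the flange's). Camera axes: x right, y down, z forward; pixel columns grow to the right and rows downward; lengths in m; the calibration is good to about 2 mm. A picture is of the moment at which its call begins: read the wrist's pose just before it.
- bot.sign_off(): hands the job in, once; it reports no verdict.
The state is a dict: "t": time; "qpos": joint angles; "dq": joint speeds; "joint_efforts": joint torques, N m; "tcp_pos": TCP position; "eef_rot": TCP orientation; "force": force on the tool from outside, world axes, zero at the start; "ft_torque": the same for the moment, N m; "opening": finger opening in m.
Only numpy, scipy, OpenCV 4.12 (cv2) and the standard library are available. Lean on these libraries where they do the work, as an engineer would, in place of code of your own. Each camera call takes 0.05 s, during which the arm holds its last target. There are 200 camera calls.

### The job

A wound-up nut runner is locked by an upright pin with a red grip: pull the pin up and out and put it in the small blue bin, so that the runner starts and the nut and bolt go round together. Then reach down into the narrow gap behind the bracket, grip the hidden hexagon bolt head firmly and keep it from turning until the nut has run home on it, about 10 seconds after the head is first held; finish while still holding the head, and do not disturb the tyre or the glue bottle.

Things in the scene. Friction and masses are not known exactly. Their poses are not given: they have to be found in the camera images.
- fixture: Fixed bench fixture, grey base 200 x 104 x 12 mm. Origin on the table under the middle of the bracket's near face; x level along the bolt axis, from the runner to the hidden head (about away from the robot), y level across, z up. Near side: brass wheel (x -46 to -34 mm), blue portal (x -52 to -28, 100 wide, top z = 110), blue spring motor (x -112 to -62, top z = 88).
- gap (a point): Middle of the narrow gap between the two steel webs of the U-shaped bracket, at x = 33, y = 0, z = 60 mm of the fixture, same axes. The gap is 50 mm in x, open above and at both ends in y, floor 42 mm below this point. Webs are 90 mm wide in y, 8 mm thick; the near one rises 32 mm above this point, the far one 24 mm.
- pin_grip (a point): Middle of the stop pin's red grip, 18 mm diameter, 36 mm high; z up along the pin. Loose, 40 g, 66 mm long. Under the grip a 21 mm collar, 4 mm thick, rests on the portal; an 8 mm shank goes 26 mm straight down through the portal into a slot of the wheel; tip 48 mm below this point. Free once lifted 30 mm; the wheel leans on it, so the pull takes up to about 10 N.
- bolt_head: Dark hexagon bolt head in the gap. Origin at its centre, x = 32, y = 0, z = 60 mm of the fixture; x along the bolt. 24 mm across flats, 28 across corners, 24 long in x. Once the pin is out it turns about x at some 0.45 rad/s. Take it from above, a finger on each side in y: closing at any angle brings two flats to the fingers. A grip of 20 N or more holds it against 0.09 N m.
- bolt_thread (a joint): How far the nut has turned on the bolt, rad. Starts at 0 to 0.5, stays put while nut and bolt go round together, grows at about 0.3 rad/s while the head is held. At 2.0 the nut is home and stops; the runner's full torque then pulls on the head.
- runner (a joint): Turn of the index wheel and nut, rad: about 0.1 while locked by the pin, growing when it runs.
- bin: Small blue open bin, fixed, 135 (x) by 113 (y) by 68 mm high, its -x side only 30 mm high. Origin at the centre of its underside; floor 2 mm thick, free floor about 90 x 75 mm. It stands to the right or to the left of the fixture.
- tyre_centre (a point): Centre of a loose black knobbly tyre lying flat, 104 mm in diameter, 52 mm high; to be left alone.
- glue_centre (a point): Centre of a loose orange-topped glue bottle, standing, 33 mm in diameter, 90 mm high; to be left alone.
Not all that is in view belongs to the job. Of the things like the part that bears pin_grip, leave any that is brown, turquoise or white; of the rest the smaller one is meant.

How it is judged:
By the outcome, as a careful person would: the job done as asked, in the order asked, and still so for the second after the job is handed in, while the arm keeps its last pose, push and grip.
It also fails if it takes over 64 s, if anything falls off the work surface, if the arm or the gripper's body presses on something with over 40 N, if the wrist force passes 120 N, or if a joint passes its speed limit or range.

## Working session

There is one attempt and no reset: what is moved stays moved. The work goes in short steps, Python scripts to look and compute and a shell command to move; the robot and the scene stay as the last step left them, time stands still between calls to the robot, and variables do not carry over. Pictures are saved under pics/ and viewed, on a budget of 10 in all, crops included, one or two more only if the job needs it, and the job is handed in when it is done.

```bash
ls; mkdir -p pics
cat > h.py <<'E'
import numpy as np, cv2
from scipy.spatial.transform import Rotation as R
from plant import bot
def grab(name):
    o=bot.get_obs(); d=bot.get_image(name)
    if 'hand_eye' in d:
        q=np.array(o['eef_rot']); T=np.eye(4); T[:3,:3]=R.from_quat(q[[1,2,3,0]]).as_matrix(); T[:3,3]=o['tcp_pos']
        M=T@np.array(d['hand_eye'])
    else:
        a=np.array(d['attitude'],float); M=np.eye(4)
        M[:3,:3]=a if a.shape==(3,3) else R.from_quat(a[[1,2,3,0]]).as_matrix()
        M[:3,3]=d['xyz']
    K=np.array([[d['fx'],0,d['cx']],[0,d['fy'],d['cy']],[0,0,1]])
    return d,M,K
def cloud(d,M,K):
    h,w=d['depth'].shape
    u,v=np.meshgrid(np.arange(w),np.arange(h))
    n=cv2.undistortPoints(np.stack([u,v],-1).reshape(-1,1,2).astype(np.float64),K,np.array(d['dist_coeffs'],float)).reshape(h,w,2)
    z=d['depth'][...,None]
    P=np.concatenate([n*z,z],-1)
    return P@M[:3,:3].T+M[:3,3]
def save(d,p): cv2.imwrite(p,d['img'][...,::-1])
E
python3 - <<'E'
from h import *
o=bot.get_obs(); print({k:np.round(v,3).tolist() for k,v in o.items()}, bot.tip_reach)
ims=[]
for n in ['scene','top','wrist']:
    d,M,K=grab(n); print(n,M.round(3).tolist(),K.round(1).tolist(),np.round(d['dist_coeffs'],3),(d['depth']>0).mean())
    np.savez(''+n+'.npz',img=d['img'],P=cloud(d,M,K),dep=d['depth'])
    ims.append(d)
save(ims[0],'pics/s0.png');save(ims[1],'pics/t0.png')
E
```

```text
pics
{'t': 0.0, 'qpos': [-1.339, 0.334, 0.04, 1.466, -0.013, 1.343, -0.059], 'dq': [0.001, -0.0, 0.001, 0.002, -0.0, -0.002, -0.0], 'joint_efforts': [0.001, -65.637, 1.335, -40.38, -0.06, 0.045, 0.0], 'tcp_pos': [0.211, 0.615, 0.404], 'eef_rot': [-0.0, 0.165, 0.986, -0.001], 'force': [-0.334, 0.337, 0.072], 'ft_torque': [0.023, -0.02, -0.031], 'opening': 0.087} 0.1822
scene [[0.812, -0.425, 0.4, 0.133], [-0.583, -0.615, 0.531, -0.535], [0.02, -0.664, -0.747, 0.807], [0.0, 0.0, 0.0, 1.0]] [[462.0, 0.0, 259.1], [0.0, 462.0, 188.1], [0.0, 0.0, 1.0]] [-0.142  0.     0.     0.     0.   ] 0.9958852132161459
top [[0.007, -0.987, 0.159, 0.353], [-1.0, -0.003, 0.029, -0.047], [-0.028, -0.159, -0.987, 0.961], [0.0, 0.0, 0.0, 1.0]] [[353.4, 0.0, 254.1], [0.0, 353.4, 190.5], [0.0, 0.0, 1.0]] [-0.091  0.     0.     0.     0.   ] 0.9961344401041666
wrist [[0.325, 0.918, 0.228, 0.149], [0.946, -0.315, -0.08, 0.636], [-0.001, 0.242, -0.97, 0.383], [0.0, 0.0, 0.0, 1.0]] [[304.8, 0.0, 255.2], [0.0, 304.8, 190.4], [0.0, 0.0, 1.0]] [-0.006  0.     0.     0.     0.   ] 0.966796875
```

View pics/s0.png

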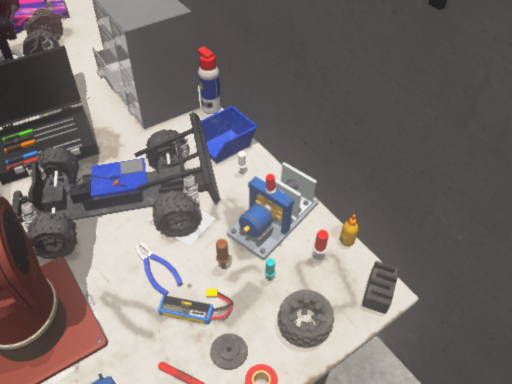

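View pics/t0.png

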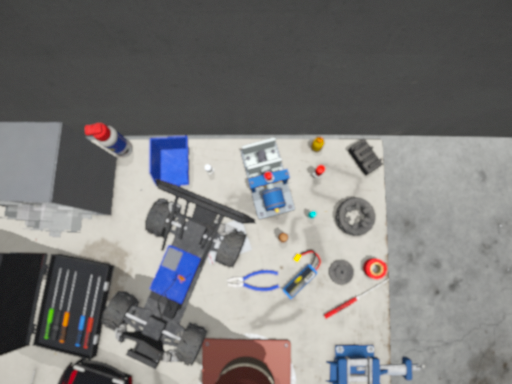

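The scene view shows the pin's red grip on the portal at (270,183), with a bigger red decoy pin at (320,240), the bin at (228,133) and the glue at (349,230). The top view shows the pin at (268,176), bin at (170,160), glue at (318,144) and tyre at (355,215).

Run:
```python
from h import *
for n in ['top','scene']:
    f=np.load(n+'.npz'); im=f['img']; P=f['P']; hsv=cv2.cvtColor(im,cv2.COLOR_RGB2HSV)
    h,s,v=[hsv[...,i].astype(int) for i in range(3)]
    ok=f['dep']>0
    print(n,'table z',np.median(P[...,2][ok&(abs(P[...,0]-0.6)<.1)&(abs(P[...,1]+.1)<.1)]))
    ms={'red':((h<6)|(h>174))&(s>150)&(v>90),'blue':(h>105)&(h<128)&(s>130)&(v>50),'orange':(h>10)&(h<24)&(s>150)&(v>90)}
    for k,m in ms.items():
        m=m&ok
        nn,l,st,c=cv2.connectedComponentsWithStats(m.astype(np.uint8))
        for i in range(1,nn):
            if st[i,4]<25: continue
            q=P[l==i]; 
            print(k,c[i].round(),st[i,4],'med',np.median(q,0).round(3),'min',np.percentile(q,3,axis=0).round(3),'max',np.percentile(q,97,axis=0).round(3))
    # portal top and web tops
    for nm,c0,lo,hi in [('portal','b',.103,.118),('webs','g',.077,.1)]:
        Z=P[...,2]; m=ok&(Z>lo)&(Z<hi)&(np.hypot(P[...,0]-.7,P[...,1]+.07)<.16)
        m&= ms['blue'] if c0=='b' else (s<70)
        q=P[m][:,:3]
        if len(q)<10: print(nm,len(q)); continue
        r=cv2.minAreaRect(q[:,:2].astype(np.float32)*1000); print(nm,len(q),r,np.median(q[:,2]))
```

```text
top table z 0.011194545899885333
red [ 98. 131.] 318 med [0.625 0.354 0.169] min [ 0.611  0.338 -0.632] max [0.939 0.789 0.183]
red [320. 170.] 63 med [ 0.549 -0.187  0.087] min [ 0.541 -0.196  0.07 ] max [ 0.558 -0.178  0.09 ]
red [268. 175.] 39 med [ 0.521 -0.055  0.15 ] min [ 0.514 -0.06   0.146] max [ 0.528 -0.048  0.153]
red [374. 268.] 192 med [ 0.301 -0.324  0.037] min [ 0.278 -0.359  0.022] max [ 0.324 -0.309  0.04 ]
red [339. 308.] 114 med [ 0.197 -0.242  0.013] min [ 0.177 -0.281  0.01 ] max [ 0.22  -0.208  0.016]
red [ 89. 325.] 74 med [0.143 0.412 0.028] min [0.125 0.407 0.018] max [0.161 0.425 0.032]
red [ 72. 376.] 70 med [0.014 0.446 0.047] min [-0.002  0.438  0.043] max [0.028 0.455 0.053]
blue [170. 160.] 1654 med [0.592 0.217 0.004] min [ 0.529  0.16  -0.001] max [0.64  0.255 0.067]
blue [119. 145.] 101 med [0.615 0.335 0.084] min [0.605 0.329 0.063] max [0.628 0.347 0.105]
blue [267. 199.] 51 med [ 0.475 -0.051  0.076] min [ 0.459 -0.067  0.066] max [ 0.491 -0.044  0.085]
blue [275. 207.] 35 med [ 0.455 -0.071  0.082] min [ 0.449 -0.094  0.071] max [ 0.461 -0.054  
[... 2475 characters left out ...]
74  0.082] min [ 0.467 -0.088  0.076] max [ 0.494 -0.056  0.086]
blue [166. 265.] 107 med [ 0.287 -0.03   0.008] min [ 0.271 -0.068  0.005] max [0.292 0.006 0.011]
blue [153. 279.] 133 med [ 0.247 -0.047  0.009] min [ 0.242 -0.081  0.006] max [0.256 0.005 0.012]
blue [187. 312.] 120 med [ 0.263 -0.158  0.021] min [ 0.225 -0.183  0.018] max [ 0.307 -0.102  0.023]
orange [ 28. 143.] 74 med [0.155 0.481 0.025] min [0.138 0.476 0.016] max [0.172 0.505 0.03 ]
orange [350. 229.] 268 med [ 0.626 -0.195  0.053] min [ 0.617 -0.205  0.023] max [ 0.639 -0.182  0.078]
portal 8
webs 326 ((578.57861328125, -45.726463317871094), (100.40248107910156, 88.448486328125), 17.774219512939453) 0.08229028194759114
```

Run:
```python
from h import *
H=np.zeros((10,16))
Q=np.concatenate([(lambda f:f['P'][f['dep']>0])(np.load(n+'.npz')) for n in ['top','scene','wrist']])
xs=np.arange(.1,.8,.05); ys=np.arange(.8,-.3,-.05)
print('x→',xs.round(2))
for y in ys:
    r=[]
    for x in xs:
        m=(abs(Q[:,0]-x)<.025)&(abs(Q[:,1]-y)<.025)
        r.append('%4d'%(np.percentile(Q[m][:,2],98)*1000) if m.sum()>5 else '   .')
    print('%.2f'%y,' '.join(r))
# bin rim & floor
f=np.load('top.npz');P=f['P']; hsv=cv2.cvtColor(f['img'],cv2.COLOR_RGB2HSV)
for n in ['top','scene']:
    f=np.load(n+'.npz');P=f['P']; hsv=cv2.cvtColor(f['img'],cv2.COLOR_RGB2HSV)
    m=(hsv[...,0]>105)&(hsv[...,0]<128)&(hsv[...,1]>130)&(P[...,0]>.5)&(P[...,1]>.12)&(P[...,1]<.29)&(P[...,0]<.68)
    for lo,hi in [(.055,.075),(.02,.04),(-.005,.008)]:
        q=P[m&(P[...,2]>lo)&(P[...,2]<hi)]; r=cv2.minAreaRect(q[:,:2].astype(np.float32)*1000); print(n,lo,len(q),np.round(r[0]),np.round(r[1]),r[2])
```

```text
x→ [0.1  0.15 0.2  0.25 0.3  0.35 0.4  0.45 0.5  0.55 0.6  0.65 0.7  0.75]
0.80  122  109  102   98  131  128    1    0    .    .    .    .    .    .
0.75  123  120  133  134  133   48    0    1    .    .    .    .    .    .
0.70    2   97  319  314  134    2    1    2    .    0    0    .    .    .
0.65    0   98  339  315    0    1    0   18    .    .    .    .    .    .
0.60  212  338  341  337    0    1  137  277    .    .    .    .    .    .
0.55   45  326  314  212  209  199  139  288  290    .    .    .    .    .
0.50   38   31  328   27   40    3  206  290  290  291  291    .    .    .
0.45   31   31   26   26   40  165  210  290  291  291  291    1    .    .
0.40   40   39   37   27   39    1  208  290  290  290  290  182    .    .
0.35    0   90  101   57   38    2    2    1    2  118  179  180    .    .
0.30   59  127  101   81    2    2    2    2    2    2    2    1    .    .
0.25  119  128   72   95    1    2  100  101   37   65   66   66    .    .
0.20  130  103  102  101   99  111  124  128  146    4    4   66    .    .
0.15  102   97  101   96  102   97  125  146  147 
[... 277 characters left out ...]
  10    2    2   85  149  148   82   83    .    .
-0.10   13    1    7   26    8   83   86   85  109  110   87   30    .    .
-0.15    2    2    2   25   25   11    2   65    2    2    2   30    .    .
-0.20  110    9   13    2   22   17    2   59    2   87   56   85    .    .
-0.25  112    3   14    9   13    2   50   51   46    2    2    2 -823 -824
top 0.055 202 [592. 206.] [103. 100.] 2.2779877185821533
top 0.02 229 [577. 209.] [120.  91.] 3.9249484539031982
top -0.005 915 [578. 211.] [105.  76.] 3.128326892852783
scene 0.055 301 [593. 209.] [103. 110.] 1.4815242290496826
scene 0.02 315 [575. 216.] [135.  86.] 16.918630599975586
scene -0.005 414 [581. 230.] [105.  50.] 16.755197525024414
```

```bash
python3 -m handwheel '[[0.0,-0.03,0.04,-0.08,100],[0.021,-0.0414,0.03,-0.16,100],[0.021,-0.0414,0,-0.16,100],[0.021,-0.0414,0,-0.16,100],[0.021,-0.0414,0,-0.16,100],[0.021,-0.0414,0,-0.16,100],[0.021,-0.0414,0,-0.16,100],[0.021,-0.0414,0,-0.16,100]]'; python3 -m handwheel '[[0.021,-0.0414,0,-0.16,100],[0.021,-0.0414,0,-0.16,100],[0.021,-0.0414,0,-0.16,100],[0.021,-0.0414,0,-0.16,100],[0.021,-0.0414,0,-0.16,100],[0.021,-0.0414,-0.01,-0.16,100],[0.03,-0.0414,-0.01,-0.16,100],[0.03,-0.0414,-0.01,-0.16,100]]'
python3 - <<'E'
from h import *
d,M,K=grab('wrist'); save(d,'pics/w1.png'); np.savez('w1.npz',img=d['img'],P=cloud(d,M,K),dep=d['depth'],M=M,K=K)
o=bot.get_obs(); y=R.from_quat(np.array(o['eef_rot'])[[1,2,3,0]]).as_matrix()[:,1]; print(o['tcp_pos'],np.degrees(np.arctan2(y[1],y[0])),o['qpos'])
E
```

```text
t: 1.15
tcp_pos: [0.3586, 0.2934, 0.4746]
eef_rot: [-0.0, 0.695, 0.719, -0.0]
force: [0.0, -0.2, -0.2]
opening: 0.0873
t: 2.15
tcp_pos: [0.5447, -0.0377, 0.4446]
eef_rot: [-0.0, 0.987, 0.162, 0.0]
force: [0.3, 1.2, -0.0]
opening: 0.087
[ 0.54632833 -0.04310804  0.44311862] -72.09290216303856 [-0.67695516  0.11216178  0.73940753  1.68849325 -0.07331605  1.36980849
 -1.18434075]
```

View pics/w1.png

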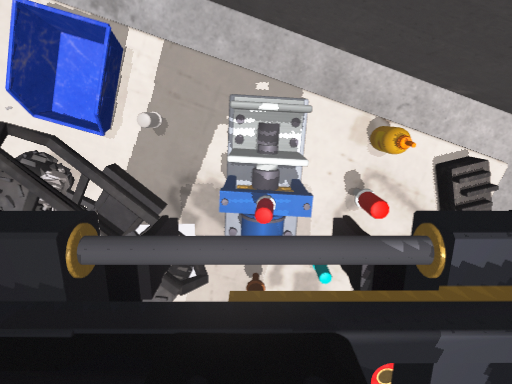

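The wrist view shows the red grip at (264,210), the portal as a bar at y≈200, both webs at y≈103 and 157, and the dark head between them at (267,135).

Run:
```python
from h import *
f=np.load('w1.npz'); im=f['img'];P=f['P'];ok=f['dep']>0
hsv=cv2.cvtColor(im,cv2.COLOR_RGB2HSV); h,s,v=[hsv[...,i].astype(int) for i in range(3)]
red=((h<6)|(h>174))&(s>150)&(v>90)&ok
reg=np.zeros_like(ok); reg[195:225,250:280]=1
q=P[red&reg]; zt=np.percentile(q[:,2],95); t=q[q[:,2]>zt-.004]; print('pin top',len(q),t.mean(0).round(4),t.min(0).round(4),t.max(0).round(4))
blue=(h>100)&(h<128)&(s>110)&ok
reg=np.zeros_like(ok); reg[175:230,210:320]=1
q=P[blue&reg&(P[...,2]>.104)&(P[...,2]<.116)]; r=cv2.minAreaRect(q[:,:2].astype(np.float32)*1000); print('portal',len(q),r,np.median(q[:,2]))
for nm,y0,y1,zl in [('near',145,170,.086),('far',90,115,.079)]:
    reg[:]=0; reg[y0:y1,220:320]=1
    q=P[reg&ok&(P[...,2]>zl)&(P[...,2]<.1)]; r=cv2.minAreaRect(q[:,:2].astype(np.float32)*1000)
    c=q[:,:2]-q[:,:2].mean(0); w=np.linalg.svd(c,full_matrices=False)[2][0]; print(nm,len(q),r,np.median(q[:,2]),'dir',np.degrees(np.arctan2(w[1],w[0])))
reg[:]=0; reg[112:155,235:300]=1
q=P[reg&ok&(v<95)&(P[...,2]>.05)&(P[...,2]<.085)]; print('head',len(q),q.mean(0).round(4),np.median(q,0).round(4),q.min(0).round(4),q.max(0).round(4))
q=P[ok&blue&(P[...,1]>.12)&(P[...,2]>.055)&(P[...,2]<.08)]; r=cv2.minAreaRect(q[:,:2].astype(np.float32)*1000);print('bin rim',r)
q=P[ok&blue&(P[...,1]>.12)&(P[...,2]<.01)&(P[...,2]>-.01)&(P[...,0]>.5)]; r=cv2.minAreaRect(q[:,:2].astype(np.float32)*1000);print('bin floor',len(q),r)
# wing
Q=np.concatenate([(lambda f:f['P'][f['dep']>0])(np.load(n+'.npz')) for n in ['top','scene']]+[P[ok]])
m=(Q[:,2]>.09)&(Q[:,2]<.2)
for y in np.arange(.08,.32,.02):
    a=Q[m&(abs(Q[:,1]-y)<.01)&(Q[:,0]<.57)]; print('%.2f'%y, a[:,0].max().round(3) if len(a) else None)
```

```text
pin top 346 [ 0.5227 -0.0527  0.1493] [ 0.5142 -0.0607  0.1466] [ 0.5306 -0.0448  0.1516]
portal 1628 ((522.4830322265625, -56.194515228271484), (24.63341522216797, 98.86571502685547), 15.396965026855469) 0.10905617635482967
near 602 ((565.1114501953125, -45.0618782043457), (8.235437393188477, 88.79643249511719), 15.387826919555664) 0.0907211330095122 dir -74.70215917910586
far 627 ((620.8820190429688, -29.346790313720703), (7.9924468994140625, 89.21737670898438), 15.287196159362793) 0.08276848615173044 dir -74.70325123149806
head 346 [ 0.5905 -0.0369  0.0689] [ 0.5909 -0.0361  0.0694] [ 0.5657 -0.0543  0.0506] [ 0.6055 -0.023   0.0739]
bin rim ((591.4149780273438, 210.10678100585938), (105.7109146118164, 105.87013244628906), 3.272000551223755)
bin floor 4238 ((587.2157592773438, 239.79925537109375), (129.0873260498047, 143.8147735595703), 2.859447717666626)
0.08 0.458
0.10 0.465
0.12 0.473
0.14 0.481
0.16 0.49
0.18 0.498
0.20 0.519
0.22 0.521
0.24 0.461
0.26 0.43
0.28 0.212
0.30 0.22
```

```bash
python3 -m handwheel '[[-0.024,-0.011,-0.03,-0.045,100],[0,0,-0.04,0,100],[0,0,-0.02,0,60],[0,0,0,0,60]]'
python3 - <<'E'
from h import *
o=bot.get_obs(); y=R.from_quat(np.array(o['eef_rot'])[[1,2,3,0]]).as_matrix()[:,1]; print(o['tcp_pos'],np.degrees(np.arctan2(y[1],y[0])))
E
```

```text
t: 2.7
tcp_pos: [0.5195, -0.0471, 0.3535]
eef_rot: [0.0, 0.99, 0.142, -0.002]
force: [-0.5, -1.5, 0.6]
opening: 0.0742
[ 0.51948833 -0.04712342  0.35349522] -73.62571061604535
```

```bash
python3 -m handwheel '[[0.003,-0.0065,0,-0.018,60],[0,0,-0.02,0,60],[0,0,-0.018,0,60],[0,0,-0.015,0,60],[0,0,0,0,60]]'
```

```text
t: 3.32
tcp_pos: [0.5228, -0.0538, 0.3008]
eef_rot: [0.0, 0.991, 0.133, -0.001]
force: [-0.8, 0.3, 0.7]
opening: 0.0525
```

Position is within 1 mm. I'll close now and pull.

```bash
python3 -m handwheel '[[0,0,0,0,0],[0,0,0,0,0],[0,0,0,0,0],[0,0,0,0,0],[0,0,0,0,0],[0,0,0,0,0]]'; python3 -m handwheel '[[0,0,0.01,0,0],[0,0,0.01,0,0],[0,0,0.015,0,0],[0,0,0.015,0,0]]'
```

```text
t: 4.08
tcp_pos: [0.5232, -0.0542, 0.3019]
eef_rot: [0.0, 0.991, 0.133, 0.0]
force: [1.6, -3.9, -0.6]
opening: 0.0176
t: 4.58
tcp_pos: [0.5231, -0.0533, 0.3531]
eef_rot: [-0.0, 0.991, 0.134, 0.0]
force: [-0.3, -0.9, -0.7]
opening: 0.0172
```

```bash
python3 -m handwheel '[[0,0,0.03,0,0],[0.012,0.045,0,-0.05,0],[0.012,0.045,0,-0.05,0],[0.012,0.045,0,-0.05,0],[0.012,0.045,0,-0.05,0],[0.012,0.045,0,-0.01,0],[0,0.033,0,0,0],[0,0,0,0,0]]'
python3 - <<'E'
from h import *
d,M,K=grab('scene'); save(d,'pics/s2.png')
E
```

```text
t: 5.58
tcp_pos: [0.5824, 0.2084, 0.382]
eef_rot: [-0.0, 0.999, 0.032, -0.0]
force: [-0.6, -0.4, -0.5]
opening: 0.0173
```

View pics/s2.png

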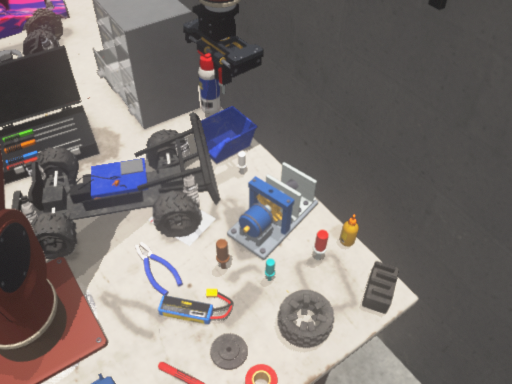

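The pin has left the portal at (270,183), and the gripper is above the bin at (228,55–130) with its opening at 17 mm, so the pin is held. Next I lower and release.

```bash
python3 -m handwheel '[[0,-0.004,-0.045,0,0],[0,0,-0.045,0,0],[0,0,-0.035,0,0],[0,0,-0.015,0,0],[0,0,0,0,0],[0,0,0,0,45],[0,0,0,0,45],[0,0,0,0,45]]'
```

```text
t: 6.62
tcp_pos: [0.5834, 0.2003, 0.2426]
eef_rot: [-0.0, 1.0, 0.029, 0.001]
force: [0.5, -0.6, -0.6]
opening: 0.0364
```

```bash
python3 -m handwheel '[[0,0,0.03,0,45],[0,0,0.055,0,45],[0,0,0.055,0,45],[0.002,-0.045,0,0.06,80],[0.002,-0.05,0,0.06,80],[0.002,-0.05,0,0.05,80],[0.002,-0.05,0,0.035,80],[0.001,-0.041,0,0,80]]'; python3 -m handwheel '[[0,0,0,0,80],[0,0,0,0,80]]'
python3 - <<'E'
from h import *
o=bot.get_obs(); y=R.from_quat(np.array(o['eef_rot'])[[1,2,3,0]]).as_matrix()[:,1]; print(o['tcp_pos'],np.degrees(np.arctan2(y[1],y[0])))
d,M,K=grab('wrist'); save(d,'pics/w3.png'); P=cloud(d,M,K); ok=d['depth']>0
t=np.array(M); np.savez('w3.npz',img=d['img'],P=P,dep=d['depth'])
d2,_,_=grab('top'); save(d2,'pics/t3.png'); a=cv2.imread('pics/t3.png'); b=cv2.imread('pics/w3.png'); c=cv2.resize(a[120:260,120:400],(512,256)); cv2.imwrite('pics/c3.png',np.vstack([b[:340],c]))
E
```

```text
t: 7.62
tcp_pos: [0.5919, -0.0381, 0.3823]
eef_rot: [-0.0, 0.991, 0.131, 0.0]
force: [0.6, -0.0, -0.6]
opening: 0.0687
t: 7.88
tcp_pos: [0.5922, -0.0352, 0.3819]
eef_rot: [-0.0, 0.991, 0.131, 0.0]
force: [-1.1, 0.5, 0.2]
opening: 0.0697
[ 0.59216516 -0.03516975  0.38189824] -74.92874958178831
```

View pics/c3.png

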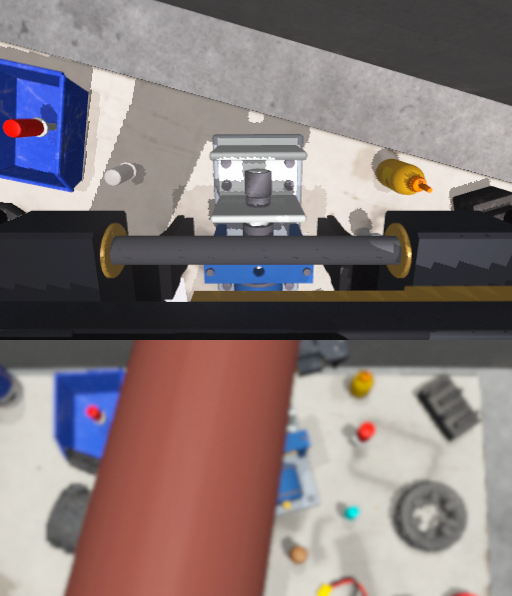

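The pin lies in the bin at (25,128). The head sits between the webs at (258,187), and the glue bottle is still standing at (400,178). I'll re-measure the gap from this closer view.

Run:
```python
from h import *
f=np.load('w3.npz'); P=f['P'];ok=f['dep']>0; v=f['img'].max(-1)
e=np.array([.9643,.2647]); n=np.array([-.2647,.9643])
L=P[...,:2]-np.array([.593,-.037]); a=L@e; b=L@n; Z=P[...,2]
for nm,m in [('near',(a>-.045)&(a<-.015)&(Z>.086)&(Z<.1)),('far',(a>.015)&(a<.045)&(Z>.079)&(Z<.1)),('head',(abs(a)<.02)&(abs(b)<.025)&(Z>.05)&(Z<.085))]:
    m&=ok&(abs(b)<.06); print(nm,m.sum(),'a',np.percentile(a[m],[1,50,99]).round(4),'b',np.percentile(b[m],[1,50,99]).round(4),'z',np.percentile(Z[m],[50,99]).round(4))
```

```text
near 856 a [-0.0329 -0.0281 -0.0249] b [-0.0436 -0.0007  0.0433] z [0.0906 0.0924]
far 828 a [0.0249 0.0295 0.0329] b [-0.0431 -0.0009  0.0431] z [0.0827 0.0844]
head 883 a [-0.0195 -0.0022  0.0119] b [-0.0132 -0.      0.0131] z [0.0695 0.0728]
```

```bash
python3 -m handwheel '[[0.001,-0.002,-0.03,0,65],[0,0,-0.04,0,65],[0,0,-0.02,0,65],[0,0,0,0,65]]'; python3 -m handwheel '[[0,0,-0.02,0,65],[0,0,-0.02,0,65],[0,0,-0.018,0,65],[0,0,-0.01,0,65],[0,0,0,0,65]]'
```

```text
t: 8.48
tcp_pos: [0.5928, -0.0369, 0.2908]
eef_rot: [-0.0, 0.991, 0.132, -0.001]
force: [0.1, 0.1, 0.6]
opening: 0.0567
t: 9.1
tcp_pos: [0.5929, -0.0378, 0.2229]
eef_rot: [0.0, 0.991, 0.131, -0.001]
force: [-0.4, -0.4, 0.5]
opening: 0.0564
```

```bash
R='[[0,0,0,0,0],[0,0,0,0,0]]'; python3 -m handwheel '[[0,0,0,0,0],[0,0,0,0,0],[0,0,0,0,0],[0,0,0,0,0],[0,0,0,0,0],[0,0,0,0,0],[0,0,0,0,0],[0,0,0,0,0]]'; python3 -m handwheel '[[0,0,0,0,0],[0,0,0,0,0],[0,0,0,0,0],[0,0,0,0,0],[0,0,0,0,0],[0,0,0,0,0],[0,0,0,0,0],[0,0,0,0,0]]'; python3 -c "
from h import *
o=bot.get_obs();print(o['opening'],o['force'],o['ft_torque'],o['tcp_pos']); d,_,_=grab('wrist'); save(d,'pics/w4.png')"
```

```text
t: 10.1
tcp_pos: [0.5932, -0.0375, 0.224]
eef_rot: [-0.0, 0.991, 0.131, 0.0]
force: [-1.7, 1.9, 5.4]
opening: 0.0267
t: 11.1
tcp_pos: [0.5932, -0.0376, 0.224]
eef_rot: [-0.0, 0.991, 0.131, 0.0]
force: [-1.1, 3.1, 5.4]
opening: 0.0269
0.02693956868995392 [-1.08356363  3.12458448  5.38705017] [0.44026214 0.49880778 0.05742623] [ 0.59322436 -0.03755993  0.22396363]
```

View pics/w4.png

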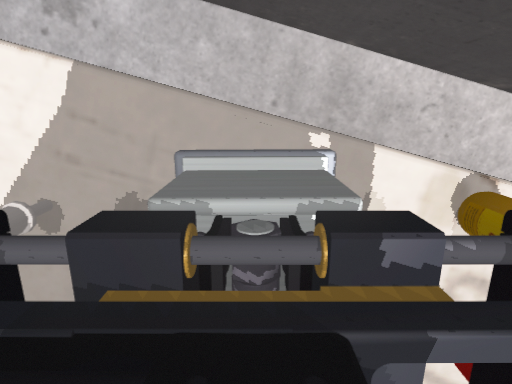

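The opening is 26.9 mm, but the flats are 24 mm apart, so the fingers seem to have stopped near a corner. I'll check whether it is still creeping.

```bash
python3 -m handwheel '[[0,0,0,0,0],[0,0,0,0,0],[0,0,0,0,0],[0,0,0,0,0]]'; python3 -c "
from h import *
o=bot.get_obs();print(o['opening'],o['force'],o['ft_torque'],o['tcp_pos'])
a=cv2.imread('pics/w4.png'); d,_,_=grab('wrist'); save(d,'pics/w5.png'); b=d['img'][...,::-1]
print(np.abs(a[210:300,225:290].astype(int)-b[210:300,225:290]).mean(), np.abs(a[150:200,180:330].astype(int)-b[150:200,180:330]).mean())"
```

```text
t: 11.65
tcp_pos: [0.5932, -0.0375, 0.224]
eef_rot: [-0.0, 0.991, 0.131, 0.0]
force: [-1.7, 2.7, 5.6]
opening: 0.0269
0.026868343097156615 [-1.69552503  2.6799774   5.59646677] [0.47443017 0.53979742 0.03093654] [ 0.59322252 -0.0375331   0.22397521]
0.6633048433048433 0.5438222222222222
```

It is stationary but wedged near a corner, which is not a firm grip. I'll let the head turn on briefly and regrip on the flats.

```bash
python3 -m handwheel '[[0,0,0,0,42],[0,0,0,0,42],[0,0,0,0,42],[0,0,0,0,42],[0,0,0,0,42],[0,0,0,0,42],[0,0,0,0,42],[0,0,0,0,42]]'; python3 -m handwheel '[[0,0,0,0,42],[0,0,0,0,0],[0,0,0,0,0],[0,0,0,0,0],[0,0,0,0,0],[0,0,0,0,0]]'; python3 -c "
from h import *
o=bot.get_obs();print(o['opening'],o['force'],o['ft_torque'],o['tcp_pos'])"
```

```text
t: 12.7
tcp_pos: [0.5931, -0.0378, 0.2238]
eef_rot: [-0.0, 0.991, 0.131, 0.0]
force: [-0.7, 0.3, 0.0]
opening: 0.0363
t: 13.45
tcp_pos: [0.5931, -0.0376, 0.2238]
eef_rot: [-0.0, 0.991, 0.131, -0.0]
force: [-1.3, 1.5, 2.3]
opening: 0.0268
0.02679629999534389 [-1.29593346  1.51694588  2.33006105] [0.40991336 0.36619993 0.0411485 ] [ 0.59311284 -0.03755535  0.22378362]
```

Same opening again, so I'll open and measure the hexagon's actual angle from the wrist depth before choosing when to close.

```bash
cat > prof.py <<'E'
from h import *
e=np.array([.9643,.2647]); n=np.array([-.2647,.9643])
def prof(tag):
    o=bot.get_obs(); d,M,K=grab('wrist'); P=cloud(d,M,K); ok=d['depth']>0
    L=P[...,:2]-np.array([.593,-.037]); a=L@e; b=L@n; Z=P[...,2]
    m=ok&(abs(a)<.011)&(abs(b)<.02)&(Z>.05)&(Z<.09)
    print(tag,o['t'],o['opening'].round(4),m.sum(),'zmax',np.percentile(Z[m],97).round(4) if m.sum() else '')
    for b0 in np.arange(-.015,.016,.0025):
        k=m&(abs(b-b0)<.00125)
        if k.sum()>3: print('  b %.1f z %.1f n %d'%(b0*1e3,np.median(Z[k])*1e3,k.sum()))
    save(d,'pics/p%s.png'%tag)
E
python3 -c "from prof import *; prof('a')"; python3 -m handwheel '[[0,0,0,0,45],[0,0,0,0,45]]'; python3 -c "from prof import *; prof('b')";  python3 -m handwheel '[[0,0,0,0,45],[0,0,0,0,45]]'; python3 -c "from prof import *; prof('c')"
```

```text
t: 13.75
tcp_pos: [0.5932, -0.0381, 0.2237]
eef_rot: [0.0, 0.991, 0.131, 0.0]
force: [0.4, 0.5, 0.3]
opening: 0.0369
t: 14.05
tcp_pos: [0.5931, -0.0378, 0.2237]
eef_rot: [0.0, 0.991, 0.131, -0.0]
force: [-0.1, 0.0, 0.7]
opening: 0.0391Traceback (most recent call last):
  File "<string>", line 1, in <module>
    from prof import *; prof('a')
                        ~~~~^^^^^
  File "prof.py", line 7, in prof
    print(tag,o['t'],o['opening'].round(4),m.sum(),'zmax',np.percentile(Z[m],97).round(4) if m.sum() else '')
                     ^^^^^^^^^^^^^^^^^^
AttributeError: 'float' object has no attribute 'round'
Traceback (most recent call last):
  File "prof.py", line 7, in prof
    print(tag,o['t'],o['opening'].round(4),m.sum(),'zmax',np.percentile(Z[m],97).round(4) if m.sum() else '')
                     ^^^^^^^^^^^^^^^^^^
AttributeError: 'float' object has no attribute 'round'
Traceback (most recent call last):
  File "prof.py", line 7, in prof
    print(tag,o['t'],o['opening'].round(4),m.sum(),'zmax',np.percentile(Z[m],97).round(4) if m.sum() else '')
                     ^^^^^^^^^^^^^^^^^^
AttributeError: 'float' object has no attribute 'round'
```

```bash
sed -i "s/o\['opening'\].round(4)/o['opening']/" prof.py; python3 -c "from prof import *; prof('b')"; python3 -m handwheel '[[0,0,0,0,45],[0,0,0,0,45],[0,0,0,0,45]]' | tail -1; python3 -c "from prof import *; prof('c')"
```

```text
b 14.1 0.03958196298861373 1184 zmax 0.0892
  b -12.5 z 57.5 n 30
  b -10.0 z 67.1 n 101
  b -7.5 z 69.1 n 81
  b -5.0 z 69.9 n 79
  b -2.5 z 71.1 n 78
  b 0.0 z 71.9 n 90
  b 2.5 z 72.2 n 94
  b 5.0 z 70.3 n 79
  b 7.5 z 68.3 n 78
  b 10.0 z 65.8 n 84
  b 12.5 z 64.6 n 57
opening: 0.0392
c 14.525 0.039199253953424884 1161 zmax 0.0891
  b -12.5 z 65.5 n 37
  b -10.0 z 66.7 n 99
  b -7.5 z 68.4 n 83
  b -5.0 z 70.1 n 78
  b -2.5 z 71.6 n 83
  b 0.0 z 72.7 n 89
  b 2.5 z 71.3 n 95
  b 5.0 z 69.6 n 77
  b 7.5 z 68.4 n 79
  b 10.0 z 66.7 n 95
  b 12.5 z 66.0 n 28
```

The profile shows a clean hexagon: at t=14.52 a corner is exactly on top, so the flats face the fingers. It repeats about every 2.3 s, so I'll narrow the opening and time the close for the next alignment.

```bash
python3 -m handwheel '[[0,0,0,0,36],[0,0,0,0,36],[0,0,0,0,36],[0,0,0,0,36],[0,0,0,0,36],[0,0,0,0,36],[0,0,0,0,36],[0,0,0,0,36]]' | tail -1; python3 -m handwheel '[[0,0,0,0,36],[0,0,0,0,36],[0,0,0,0,36],[0,0,0,0,36]]' | tail -1; python3 -c "from prof import *; prof('d')"
```

```text
opening: 0.0312
opening: 0.0314
d 16.075 0.0314355098858021 1713 zmax 0.0899
  b -15.0 z 81.4 n 142
  b -12.5 z 59.9 n 53
  b -10.0 z 65.4 n 91
  b -7.5 z 70.0 n 87
  b -5.0 z 70.4 n 78
  b -2.5 z 70.8 n 76
  b 0.0 z 71.2 n 83
  b 2.5 z 71.6 n 95
  b 5.0 z 71.4 n 84
  b 7.5 z 68.5 n 75
  b 10.0 z 65.2 n 79
  b 12.5 z 62.7 n 65
  b 15.0 z 81.7 n 209
```

```bash
python3 -m handwheel '[[0,0,0,0,36],[0,0,0,0,36],[0,0,0,0,36],[0,0,0,0,36],[0,0,0,0,0],[0,0,0,0,0],[0,0,0,0,0],[0,0,0,0,0]]'; python3 -c "from prof import *; prof('e')"
```

```text
t: 17.12
tcp_pos: [0.5931, -0.0376, 0.2238]
eef_rot: [-0.0, 0.991, 0.131, -0.0]
force: [-1.5, 1.7, 1.1]
opening: 0.0267
e 17.125 0.026659423718697773 1769 zmax 0.0899
  b -15.0 z 88.9 n 188
  b -12.5 z 81.3 n 118
  b -10.0 z 66.9 n 103
  b -7.5 z 68.6 n 77
  b -5.0 z 69.9 n 77
  b -2.5 z 71.4 n 96
  b 0.0 z 72.3 n 85
  b 2.5 z 71.8 n 84
  b 5.0 z 70.1 n 80
  b 7.5 z 68.3 n 80
  b 10.0 z 66.5 n 100
  b 12.5 z 80.3 n 174
  b 15.0 z 89.2 n 183
```

```bash
python3 -m handwheel '[[0,0,0,0,0],[0,0,0,0,0],[0,0,0,0,0],[0,0,0,0,0],[0,0,0,0,0],[0,0,0,0,0],[0,0,0,0,0],[0,0,0,0,0]]'; python3 -c "
from prof import *; prof('f')
a=cv2.imread('pics/pe.png')[140:340,120:392]; b=cv2.imread('pics/pf.png')[140:340,120:392]
cv2.imwrite('pics/ef.png',np.vstack([cv2.resize(x,(400,294),interpolation=cv2.INTER_CUBIC) for x in (a,b)]))"
```

```text
t: 18.18
tcp_pos: [0.5931, -0.0376, 0.2237]
eef_rot: [-0.0, 0.991, 0.131, -0.0]
force: [-2.7, 4.3, 2.1]
opening: 0.0272
f 18.175 0.027174213904243516 1789 zmax 0.0899
  b -15.0 z 87.3 n 207
  b -12.5 z 80.5 n 101
  b -10.0 z 66.9 n 99
  b -7.5 z 68.4 n 80
  b -5.0 z 69.8 n 79
  b -2.5 z 71.2 n 93
  b 0.0 z 72.5 n 84
  b 2.5 z 71.8 n 84
  b 5.0 z 70.0 n 80
  b 7.5 z 68.1 n 76
  b 10.0 z 66.3 n 104
  b 12.5 z 78.0 n 178
  b 15.0 z 89.0 n 180
```

View pics/ef.png

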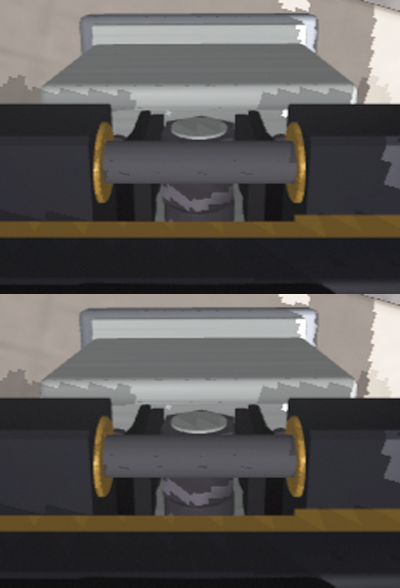

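Both frames show the head between the pads with a corner on top, and it did not move over 1 s. It is held on two flats and the opening readout simply reads a few mm high. Now I hold and monitor.

```bash
Z='import numpy as np
from h import *
o=bot.get_obs();print(round(o["t"],2),round(o["opening"],4),np.round(o["force"],1),np.round(o["ft_torque"],2))'
python3 -m handwheel '[[0,0,0,0,0],[0,0,0,0,0],[0,0,0,0,0],[0,0,0,0,0],[0,0,0,0,0],[0,0,0,0,0],[0,0,0,0,0],[0,0,0,0,0]]' >/dev/null; python3 -c "$Z"
python3 -m handwheel '[[0,0,0,0,0],[0,0,0,0,0],[0,0,0,0,0],[0,0,0,0,0],[0,0,0,0,0],[0,0,0,0,0],[0,0,0,0,0],[0,0,0,0,0]]' >/dev/null; python3 -c "$Z"
python3 -m handwheel '[[0,0,0,0,0],[0,0,0,0,0],[0,0,0,0,0],[0,0,0,0,0],[0,0,0,0,0],[0,0,0,0,0],[0,0,0,0,0],[0,0,0,0,0]]' >/dev/null; python3 -c "$Z"
python3 -m handwheel '[[0,0,0,0,0],[0,0,0,0,0],[0,0,0,0,0],[0,0,0,0,0],[0,0,0,0,0],[0,0,0,0,0],[0,0,0,0,0],[0,0,0,0,0]]' >/dev/null; python3 -c "$Z"
python3 -m handwheel '[[0,0,0,0,0],[0,0,0,0,0],[0,0,0,0,0],[0,0,0,0,0],[0,0,0,0,0],[0,0,0,0,0],[0,0,0,0,0],[0,0,0,0,0]]' >/dev/null; python3 -c "$Z"
python3 -c "from prof import *; prof('g')"
```

```text
19.23 0.0273 [-2.7  4.   2.5] [ 0.88  0.66 -0.  ]
20.23 0.0267 [-2.1  4.7  2.7] [0.95 0.65 0.03]
21.23 0.0269 [-2.   4.5  2.5] [0.94 0.58 0.01]
22.23 0.0272 [-3.1  4.1  2.9] [0.96 0.63 0.02]
23.23 0.027 [-2.7  4.4  3. ] [0.98 0.64 0.04]
g 23.225 0.027029426131068464 1756 zmax 0.0899
  b -15.0 z 88.5 n 196
  b -12.5 z 81.0 n 116
  b -10.0 z 66.9 n 103
  b -7.5 z 68.6 n 80
  b -5.0 z 70.0 n 79
  b -2.5 z 71.3 n 87
  b 0.0 z 72.6 n 84
  b 2.5 z 71.8 n 81
  b 5.0 z 70.1 n 81
  b 7.5 z 68.5 n 76
  b 10.0 z 66.5 n 94
  b 12.5 z 77.6 n 171
  b 15.0 z 89.0 n 174
```

```bash
Z='import numpy as np
from h import *
o=bot.get_obs();print(round(o["t"],2),round(o["opening"],4),np.round(o["force"],1),np.round(o["ft_torque"],2))'
for i in 1; do
python3 -m handwheel '[[0,0,0,0,0],[0,0,0,0,0],[0,0,0,0,0],[0,0,0,0,0],[0,0,0,0,0],[0,0,0,0,0],[0,0,0,0,0],[0,0,0,0,0]]' >/dev/null; python3 -c "$Z"
python3 -m handwheel '[[0,0,0,0,0],[0,0,0,0,0],[0,0,0,0,0],[0,0,0,0,0],[0,0,0,0,0],[0,0,0,0,0],[0,0,0,0,0],[0,0,0,0,0]]' >/dev/null; python3 -c "$Z"
python3 -m handwheel '[[0,0,0,0,0],[0,0,0,0,0],[0,0,0,0,0],[0,0,0,0,0],[0,0,0,0,0],[0,0,0,0,0],[0,0,0,0,0],[0,0,0,0,0]]' >/dev/null; python3 -c "$Z"
python3 -m handwheel '[[0,0,0,0,0],[0,0,0,0,0],[0,0,0,0,0],[0,0,0,0,0],[0,0,0,0,0],[0,0,0,0,0],[0,0,0,0,0],[0,0,0,0,0]]' >/dev/null; python3 -c "$Z"
python3 -m handwheel '[[0,0,0,0,0],[0,0,0,0,0],[0,0,0,0,0],[0,0,0,0,0],[0,0,0,0,0],[0,0,0,0,0],[0,0,0,0,0],[0,0,0,0,0]]' >/dev/null; python3 -c "$Z"
done
python3 -c "from prof import *; prof('h')
from h import *
for n in ('scene','top'):
    d,M,K=grab(n); save(d,'pics/%s9.png'%n); np.savez(n+'9.npz',img=d['img'],P=cloud(d,M,K),dep=d['depth'])
"
```

```text
24.27 0.0269 [-2.5  4.1  3.4] [0.98 0.59 0.08]
25.27 0.0265 [-2.7  4.   2.6] [0.95 0.65 0.03]
26.27 0.027 [-2.   4.8  3.1] [0.95 0.59 0.03]
27.27 0.027 [-2.3  4.6  3.3] [0.97 0.62 0.02]
28.27 0.0268 [-1.5  5.1  3.5] [0.95 0.67 0.06]
h 28.275 0.026838074806894402 1782 zmax 0.0899
  b -15.0 z 88.8 n 198
  b -12.5 z 80.4 n 116
  b -10.0 z 67.0 n 103
  b -7.5 z 68.6 n 80
  b -5.0 z 69.9 n 79
  b -2.5 z 71.2 n 97
  b 0.0 z 72.5 n 86
  b 2.5 z 71.9 n 85
  b 5.0 z 70.3 n 81
  b 7.5 z 68.2 n 81
  b 10.0 z 66.3 n 104
  b 12.5 z 77.7 n 171
  b 15.0 z 88.9 n 174
```

View pics/scene9.png

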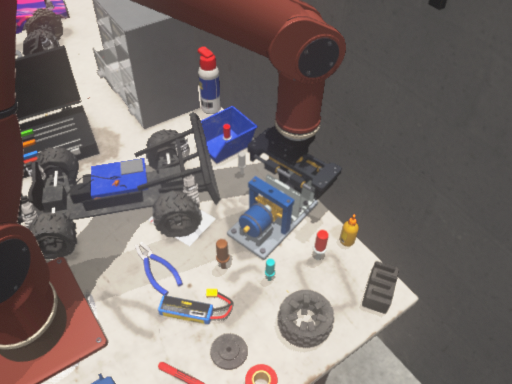

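The pin is in the bin at (227,132). The tyre (306,318) and glue (349,230) are where they started, and the gripper is in the gap. One last check that the wheel has stopped, then I hand in.

```bash
python3 -m handwheel '[[0,0,0,0,0],[0,0,0,0,0],[0,0,0,0,0],[0,0,0,0,0],[0,0,0,0,0],[0,0,0,0,0],[0,0,0,0,0],[0,0,0,0,0]]'; python3 -m handwheel '[[0,0,0,0,0],[0,0,0,0,0],[0,0,0,0,0],[0,0,0,0,0],[0,0,0,0,0],[0,0,0,0,0],[0,0,0,0,0],[0,0,0,0,0]]'; python3 -c "
from h import *
d,M,K=grab('scene'); a=cv2.imread('pics/scene9.png').astype(int); b=d['img'][...,::-1].astype(int); D=np.abs(a-b).max(-1)
print('fixture',(D[165:250,230:320]>25).sum(),D[165:250,230:320].mean(),'elsewhere',D[250:340,270:420].mean())
w=np.load('wrist.npz')
for n in ('e','h'):
  pass
s0=cv2.imread('pics/s0.png').astype(int)
print('tyre/glue change vs start',np.abs(s0-b).max(-1)[285:350,275:340].mean(),np.abs(s0-b).max(-1)[210:250,335:362].mean())
s2=cv2.imread('pics/s2.png').astype(int); E=np.abs(s2-b).max(-1); print('wheel area vs s2',[(y,x) for y,x in np.argwhere(E[195:245,235:300]>40)[:8]+[195,235]], (E[195:245,235:300]>40).sum())
bot.sign_off()"
```

```text
t: 29.42
tcp_pos: [0.5931, -0.0376, 0.2237]
eef_rot: [-0.0, 0.991, 0.131, -0.0]
force: [-2.2, 4.5, 2.8]
opening: 0.0271
t: 30.42
tcp_pos: [0.5931, -0.0376, 0.2238]
eef_rot: [-0.0, 0.991, 0.131, -0.0]
force: [-1.6, 4.5, 3.8]
opening: 0.0271
fixture 0 1.0854901960784313 elsewhere 0.9261481481481482
tyre/glue change vs start 6.557869822485207 5.364814814814815
wheel area vs s2 [(np.int64(195), np.int64(235)), (np.int64(195), np.int64(236)), (np.int64(195), np.int64(237)), (np.int64(195), np.int64(238)), (np.int64(195), np.int64(239)), (np.int64(195), np.int64(241)), (np.int64(195), np.int64(242)), (np.int64(195), np.int64(243))] 71
the job is handed in; nothing more can be done
```

I pulled the stop pin and put it in the blue bin, then held the hidden bolt head until I judged the nut home. I handed in at about 30 s with the gripper still closed on the head. I could not read the nut's travel directly, so "home" is inferred.

**Checks that passed**
- **Head held:** wrist depth profiles at 17.1, 18.2, 23.2 and 28.3 s show the same hexagon angle. The fingers were on two flats, and the head stayed still for more than 13 s under a steady load.
- **Runner stopped:** two scene pictures about 2 s apart at the end showed no change on the fixture.
- **Pin, tyre and glue:** the pin was seen in the bin. The tyre and glue bottle look to be where they started. Their picture areas differ slightly from the first image (6.6 and 5.4 grey levels), which I put down to shadow from the arm.
- **Forces:** no force reading went above about 7 N.

**Checks that disagreed or went less cleanly**
- **Grip reading:** the opening read 26.7–27.2 mm against the 24 mm stated across the flats. I trusted the depth profile and the still head instead.
- **Regrips:** because of that reading I let go of the head twice, at about 11.7 s and 13.5 s, and let it turn on. I then regripped on the flats at about 16.9 s and held without a break from there.

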